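Make up two pressure-calibration kits

ROBOT

A 6-joint arm with a two-finger parallel gripper is mounted at the origin on the work surface. World frame = base frame: x ahead of the robot, y to its left, z up, the work surface at z = 0. Lengths are in mm, angles in rad, forces in N, time in s.
With the tool pointing down it reaches from about 275 to 825 mm from the base axis. Payload 4.9 kg.
Tool frame: the origin (TCP) lies midway between the tips of the shut fingers; the grasp point (between the pads) lies 19 mm behind it; x points along the fingers, y is the direction in which the jaws open and shut, and the axes are right-handed (so a half turn about x gives the same grasp; the last joint's range is limited). The gripper opens to 85 mm and grips with 20 to 120 N. Pads are 22 mm wide; open, the fingers measure 114 mm over their backs; the gripper's body (76 mm by 85 mm) begins 54 mm behind the grasp point. The pads swing forward as they close: fully open they stand 13 mm farther back than shut.
Start: joints at [-1.263, 0.326, -0.193, 1.052, 0, 1.437], TCP at [235.176, -497.203, 231.281] pointing down, gripper open.
Joint ranges: [-2.65, 2.65], [-0.97, 1.79], [-1.3, 1.35], [-1.93, 2.1], [-1.47, 1.37], [-3.14, 3.14]. Speed limits (rad/s): [2.57, 2.57, 3.14, 3.14, 3.14, 3.14].

INTERFACE

Orientations are given as a 3x3 rotation matrix whose columns are the frame's x, y, z axes.
In Python, from cell import r gives the robot as it stands. The module is installed in compiled form; this text tells all that it offers.
- The arm moves only by the tool carry_out, never from a script. Its argument "steps" is a list that holds one entry, the list of rows, each a list of 5 numbers: the opening in per cent of the stroke, from 0 (shut) to 100 (fully open), then the shift along the tool's x, y, z in m, then the turn about the tool's x in rad. A call has 1 to 10 rows; each row is the pose to reach, as a shift and turn from the pose measured when the call began, along the tool's axes at that moment; what a row does not reach only later rows make up. A row lasts 1/12 s, in which the tool goes at most 41.7 mm and 7.16 degrees, less where a joint would pass 70% of its speed; a pose out of reach is approached as far as the arm can. A call with a gripper value outside its range is refused whole. The fingers move at their own pace and stop on an object; "force" is the grip in N (left out, the last holds). Time passes only in rows, so rows that repeat a pose let the fingers close. It gives the time, the measured TCP pose, the force and the opening at its end, in the units of the state.
- r.observe(): the state, without advancing time (a new reading comes with each control period).
- r.grab_frame(name): name is "side" or "top" or "wrist"; returns a dict with "color" (420x560x3 uint8, blue, green, red), "K" (3x3 intrinsics, pixels), "extrinsics" (4x4, takes a point from camera to world coordinates); the wrist camera has in their place "tool_from_camera" (4x4, takes a point from camera to tool coordinates, whose origin is the TCP and whose axes are the tool frame's). Camera axes: x right, y down, z forward; pixel columns grow to the right and rows downward; lengths in mm; the calibration is good to about 2 mm. The wrist camera is an equidistant fisheye: a pixel r from the principal point sees the ray r / f radians off the axis. A picture is of the moment at which its call begins: read the wrist's pose just before it. There is no depth.
- r.hand_in(): hands the job in, once; it reports no verdict.
Trained networks look in a picture, given as the dict that the camera call returned (one of the last four; its "shot" number tells which), for a name from the list of things; names that differ only in an ending like _2 or _b are one class to them, and where a whole thing is asked for, a point or a joint stands for the part that bears it (a point fixed in the world has none). Each returns a list of dicts, best first, with "p" (0 to 1); they miss things now and then, are a little off and sometimes report something else, mostly with a low value. They report only what shows in the picture. A call takes as long as a camera call. They do not tell look-alikes from the thing itself.
- r.masks_of(picture, target): "mask" (420x560 bool, what is visible of it) and "location" ([row, column] in pixels, amid what is visible of it).
The state is a dict: "time": time; "joint_positions": joint angles; "dq": joint speeds; "tau": joint torques, N m; "position": TCP position; "tcp_rot": TCP orientation; "ft_force": force on the tool from outside, world axes, zero at the start; "moment": the same for the moment, N m; "opening": finger opening in mm.
Only numpy, scipy, OpenCV 4.12 (cv2) and the standard library are available. Lean on these libraries where they do the work, as an engineer would, in place of code of your own. Each camera call takes 0.05 s, during which the arm holds its last target. There are 200 camera calls.

TASK

Make up the kits for two calibration jobs. Into the three-bay tray go the digital gauge (in the big bay) and the tee and the hexagon plug (one in each small bay, no matter which); into the two-bay tray go the dial gauge (big bay) and the straight coupling (small bay). Set each thing down gently, inside its bay, flat on the tray floor and the same way up as it is now, and leave the elbow and the cross where they lie.

Things in the scene. Friction and masses are not known exactly. Their poses are not given: they have to be found in the camera images.
- tray_three: Shallow grey plastic tray with three bays in a row, fixed to the bench, 256 x 104 mm outside (long side along its x, which points roughly away from the robot), rim and dividers 15 mm above the bench and 4 mm thick, floor 3 mm thick. Origin: centre of its underside, on the bench. The big bay is 108 mm (x) by 96 mm (y) inside, its centre at x = -70 mm; the two small bays are 66 mm (x) by 96 mm (y) inside, their centres at x = +21 and x = +91 mm; all at y = 0.
- tray_two: Shallow grey plastic tray with two bays in a row, fixed to the bench, 186 x 104 mm outside (long side along its x, which points roughly away from the robot), rim and divider 15 mm above the bench and 4 mm thick, floor 3 mm thick. Origin: centre of its underside, on the bench. The big bay is 108 mm (x) by 96 mm (y) inside, its centre at x = -35 mm; the small bay is 66 mm (x) by 96 mm (y) inside, its centre at x = +56 mm; both at y = 0.
- digital_gauge: Digital pressure gauge lying on its back: square dark rubber-clad case 56 x 56 mm, 31 mm high, with a small grey screen and three keys on top; 0.24 kg or so. Origin: under the centre of the case, at its underside; z up. A steel stem (hexagon 14 mm, then thread 13 mm thick) sticks out along its -x to 56 mm from the origin, its axis 11.5 mm up. Grip the case by the two flat sides at y = +-28 mm.
- dial_gauge: Dial pressure gauge lying on its back: round steel case 50 mm across, 30 mm high, white dial and needle on top; 0.14 kg or so. Origin: under the centre of the case, at its underside; z up. A steel stem like the other gauge's sticks out along its -x to 53 mm from the origin, its axis 11.5 mm up.
- tee: Brass tee lying flat, 20 mm high, 0.12 kg: a square forged brass body 20 x 20 x 20 mm in the middle with short threaded ports 17 to 19 mm thick, along +y and -y to 26 mm from the origin and along +x to 32 mm. Origin: under the centre of the square body, at its underside; z up.
- straight: Brass straight coupling lying flat, 20 mm high, 0.10 kg: a square forged brass body 20 x 20 x 20 mm in the middle with short threaded ports 17 to 19 mm thick, in one line along +x and -x to 23 mm from the origin (46 mm long in all). Origin: under its middle, at its underside; z up.
- plug: Brass hexagon plug standing on its head, 26 mm high, 0.06 kg: hexagon 24 mm across flats (a pair of flats faces +-x), 12 mm high, below; solid round threaded stub 17 to 19 mm thick, 14 mm high, above. Origin: centre of its underside; z up.
- elbow: Brass elbow lying flat, 20 mm high: a square forged brass body 20 x 20 x 20 mm in the middle with short threaded ports 17 to 19 mm thick, along +x and +y to 30 mm from the origin. Not wanted: it stays. Origin: under the centre of the square body; z up.
- cross: Brass cross lying flat, 20 mm high: a square forged brass body 20 x 20 x 20 mm in the middle with short threaded ports 17 to 19 mm thick, along +-x and +-y to 26 mm from the origin. Not wanted: it stays. Origin: under the centre of the square body; z up. Other clutter near the stock (a flat spanner between the two gauges, a white roll of tape 48 mm across among the fittings) is at most 16 mm high and leaves at least 25 mm beside every listed thing.
There are look-alikes about, which are no part of the job. What is shaped like the tee but orange is not meant.

How it is judged:
By the outcome, as a careful person would: the job done as asked, in the order asked, and still so for the second after the job is handed in, with the robot touching nothing.
It also fails if it takes over 131 s, if anything falls off the work surface, if the arm or the gripper's body presses on something with over 40 N, if the wrist force passes 120 N, or if a joint passes its speed limit or range.

## Working session

There is one attempt and no reset: what is moved stays moved. The work goes in short steps, Python scripts to look and compute and a tool call to move; the robot and the scene stay as the last step left them, time stands still between calls to the robot, and variables do not carry over. Pictures are saved under pics/ and viewed, about 12 in all and at most 16, crops included, and the job is handed in when it is done.

Besides the shell and the picture viewer there is one more tool, called after ">>>" as name(argument=value, ...), one argument or row to a line, values as JSON. carry_out: Moves the arm, as the interface text tells. Its arguments: {"type":"object","properties":{"steps":{"type":"array","items":{"type":"array","items":{"type":"array","items":{"type":"number"}}}},"force":{"type":"number"}},"required":["steps"]}

```bash
mkdir -p pics; python3 - <<'E'
from cell import r
import cv2,numpy as np
s=r.observe();print({k:np.round(v,3).tolist() for k,v in s.items()})
for n in("top","side"):
    f=r.grab_frame(n);cv2.imwrite(f"pics/{n}0.png",cv2.resize(f["color"],(784,588),interpolation=cv2.INTER_CUBIC))
    print(n,np.round(f["K"],1).tolist(),np.round(f["extrinsics"],3).tolist())
    for t in "tray_three tray_two digital_gauge dial_gauge tee straight plug elbow cross".split():
        print(t,[(round(float(d["p"]),2),np.round(d["location"]).tolist(),int(d["mask"].sum())) for d in r.masks_of(f,t)][:4])
E
```

```text
{'time': 0.0, 'joint_positions': [-1.263, 0.327, -0.194, 1.052, 0.0, 1.437], 'dq': [0.001, -0.001, -0.0, 0.0, 0.0, -0.0], 'tau': [0.001, -44.339, 26.244, 0.015, 0.0, 0.0], 'position': [234.993, -496.599, 230.475], 'tcp_rot': [[-0.001, 0.428, -0.904], [0.002, -0.904, -0.428], [-1.0, -0.002, -0.0]], 'ft_force': [0.398, 0.157, 1.04], 'moment': [-0.036, 0.022, 0.011], 'opening': 85.381}
top [[487.3, 0.0, 273.6], [0.0, 487.3, 204.4], [0.0, 0.0, 1.0]] [[0.008, -0.986, 0.164, 365.417], [-1.0, -0.009, -0.006, -1.018], [0.007, -0.164, -0.986, 1040.176], [0.0, 0.0, 0.0, 1.0]]
tray_three [(0.62, [186.0, 216.0], 207), (0.58, [228.0, 111.0], 6295)]
tray_two [(0.82, [218.0, 417.0], 4330)]
digital_gauge []
dial_gauge [(0.88, [239.0, 320.0], 528)]
tee [(0.88, [140.0, 274.0], 290), (0.85, [140.0, 379.0], 261), (0.6, [170.0, 178.0], 274), (0.6, [288.0, 200.0], 338)]
straight [(0.49, [185.0, 216.0], 197), (0.4, [231.0, 110.0], 6216)]
plug [(0.42, [195.0, 271.0], 92)]
elbow [(0.76, [184.0, 322.0], 242)]
cross [(0.72, [141.0, 215.0], 324)]
side [[416.9, 0.0, 282.4], [0.0, 416.9, 205.0], [0.0, 0.0, 1.0]] [[0.976, -0.174, 0.129, 385.583], [-0.216, -0.731, 0.647, -597.896], [-0.018, -0.66, -0.751, 760.52], [0.0, 0.0, 0.0, 1.0]]
tray_three [(0.69, [133.0, 250.0], 2491)]
tray_two [(0.57, [352.0, 324.0], 5948)]
digital_gauge [(0.61, [194.0, 255.0], 636)]
dial_gauge [(0.62, [261.0, 272.0], 674)]
tee [(0.81, [292.0, 395.0], 371), (0.7, [154.0, 301.0], 201), (0.61, [206.0, 355.0], 252), (0.55, [188.0, 215.0], 196)]
straight [(0.64, [183.0, 302.0], 154)]
plug [(0.58, [217.0, 312.0], 108)]
elbow [(0.69, [253.0, 327.0], 206)]
cross [(0.48, [169.0, 340.0], 219), (0.46, [182.0, 302.0], 162)]
```

View pics/top0.png

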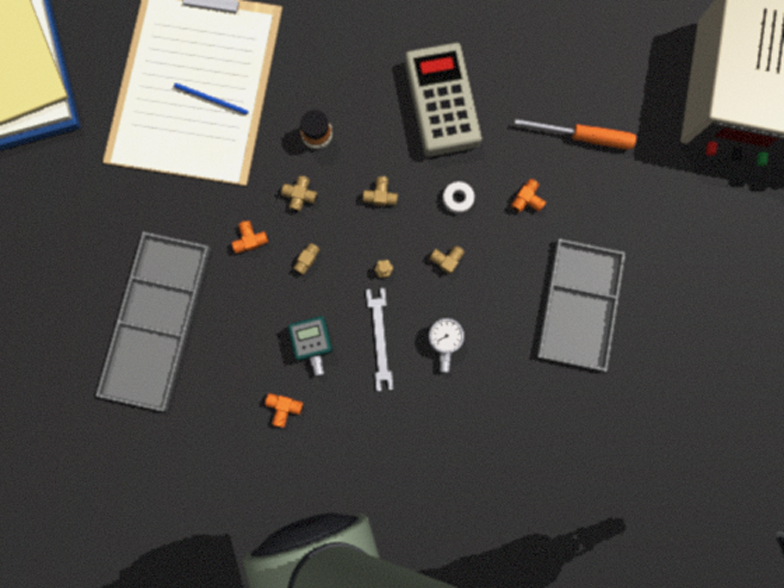

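View pics/side0.png

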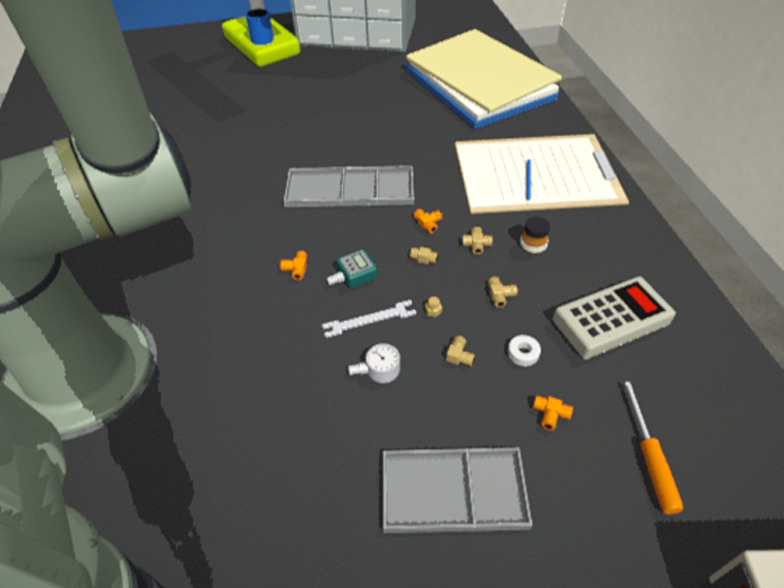

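The top view (784-wide) shows:
- **Brass fittings:** tee (381,192), cross (299,193), elbow (448,259), straight (306,258), plug (384,268).
- **Gauges:** digital (310,340), dial (446,336).
- **Trays:** three-bay at (150,320), two-bay at (582,305).
- **Could be taken for the tee:** the orange tees (249,238), (284,407) and (528,196), plus the brass cross and elbow. I choose the brass tee at (381,192).
- **Could be taken for the digital gauge:** the calculator (443,100).

In the side view the brass tee is at (501,291).

```bash
cat > h.py <<'E'
from cell import r
import cv2,numpy as np
from scipy.optimize import minimize
def box(x0,x1,y0,y1,z0,z1): return np.array([[x,y,z] for x in(x0,x1) for y in(y0,y1) for z in(z0,z1)],float)
def cyl(ax,a,b,rad,c=(0,0,0)):
    t=np.linspace(0,2*np.pi,24,endpoint=False);P=[]
    for h in(a,b):
        o=[rad*np.cos(t),rad*np.sin(t)]; o.insert(ax,0*t+h); P.append(np.array(o).T)
    return np.vstack(P)+np.array(c)
def hexa(af,z0,z1):
    t=np.radians(30+60*np.arange(6));R=af/2/np.cos(np.pi/6)
    return np.array([[R*np.cos(u),R*np.sin(u),z] for z in(z0,z1) for u in t])
B=box(-10,10,-10,10,0,20); c10=(0,0,10); c11=(0,0,11.5)
M=dict(tee=[B,cyl(1,-26,26,9.2,c10),cyl(0,0,32,9.2,c10)],straight=[B,cyl(0,-23,23,9.2,c10)],
 plug=[hexa(24,0,12),cyl(2,12,26,9)],digital_gauge=[box(-28,28,-28,28,0,31),cyl(0,-56,-28,6.8,c11)],
 dial_gauge=[cyl(2,0,30,25),cyl(0,-53,-20,6.8,c11)],
 tray_three=[box(-128,128,-52,52,0,15)],tray_two=[box(-93,93,-52,52,0,15)],
 elbow=[B,cyl(0,0,30,9.2,c10),cyl(1,0,30,9.2,c10)],cross=[B,cyl(0,-26,26,9.2,c10),cyl(1,-26,26,9.2,c10)])
def grab(n):
    s=r.observe();f=r.grab_frame(n);f=dict(f)
    if n=="wrist":
        T=np.eye(4);T[:3,:3]=s["tcp_rot"];T[:3,3]=s["position"];f["E"]=T@f["tool_from_camera"];f["fish"]=1
    else: f["E"]=f["extrinsics"];f["fish"]=0
    return f
def proj(f,P):
    E=f["E"];p=(np.asarray(P,float)-E[:3,3])@E[:3,:3];K=f["K"]
    if f["fish"]:
        q=np.hypot(p[:,0],p[:,1])+1e-9;th=np.arctan2(q,p[:,2]);u=p[:,:2]/q[:,None]*th[:,None]
    else: u=p[:,:2]/p[:,2:]
    return u*[K[0,0],K[1,1]]+K[:2,2]
def ray(f,uv):
    K=f["K"];a=(np.asarray(uv,float)-K[:2,2])/[K[0,0],K[1,1]]
    if f["fish"]:
        t=np.hypot(*a);d=np.array([*(a/(t+1e-9)*np.sin(t)),np.cos(t)])
    else: d=np.array([*a,1])
    return f["E"][:3,3],f["E"][:3,:3]@d
def onplane(f,uv,z):
    o,d=ray(f,uv);return o+d*(z-o[2])/d[2]
def fit(name,views,z=0,freez=False,yaw0=None):
    """views: list of (frame,mask). returns x,y,z,yaw,IoU"""
    S=4;V=[]
    for f,m in views:
        y,x=np.nonzero(m);x0,x1,y0,y1=x.min()-12,x.max()+13,y.min()-12,y.max()+13
        x0,y0=max(x0,0),max(y0,0)
        c=cv2.resize(m[y0:y1,x0:x1].astype(np.float32),None,fx=S,fy=S,interpolation=cv2.INTER_LINEAR)
        V.append((f,c,x0,y0))
    zc=max(p[:,2].max() for p in M[name])/2
    f,m=views[0];y,x=np.nonzero(m);g=onplane(f,(x.mean(),y.mean()),z+zc)
    def cost(q):
        zz=q[3]*1 if freez else z;c,s=np.cos(q[2]),np.sin(q[2]);R=np.array([[c,-s,0],[s,c,0],[0,0,1]]);t=0
        for f,mk,x0,y0 in V:
            im=np.zeros(mk.shape,np.uint8)
            for P in M[name]:
                uv=proj(f,P@R.T+[q[0],q[1],zz]);uv=((uv-[x0,y0]+.5)*S-.5)
                h=cv2.convexHull(uv.astype(np.float32)).reshape(-1,2)
                cv2.fillConvexPoly(im,np.round(h*16).astype(np.int32),1,shift=4)
            t+=1-np.minimum(im,mk).sum()/np.maximum(im,mk).sum()
        return t/len(V)
    best=None
    for a in (np.arange(12)*np.pi/6 if yaw0 is None else yaw0+np.array([-.2,0,.2])):
        q0=np.array([g[0],g[1],a]+([z] if freez else []));n=len(q0)
        sim=np.vstack([q0]+[q0+np.eye(n)[i]*[8,8,.25,6][i] for i in range(n)])
        o=minimize(cost,q0,method="Nelder-Mead",options=dict(initial_simplex=sim,maxiter=160,xatol=.05,fatol=1e-4))
        if best is None or o.fun<best.fun: best=o
    q=best.x
    return np.round([q[0],q[1],q[3] if freez else z,(q[2]+np.pi)%(2*np.pi)-np.pi,1-best.fun],3)
E
cat > a.py <<'E'
from h import *
want=dict(tray_three=((228,111),(133,250)),tray_two=((218,417),(352,324)),digital_gauge=((243,221),(194,255)),dial_gauge=((239,320),(261,272)),tee=((140,274),(206,355)),straight=((185,216),(183,302)),plug=((195,271),(217,312)),elbow=((184,322),(253,327)),cross=((141,215),(169,340)))
F=[grab("top"),grab("side")]
for t,w in want.items():
    v=[]
    for f,l in zip(F,w):
        for d in r.masks_of(f,t):
            if np.hypot(*(np.array(d["location"])-l))<18 and d["mask"].sum()<12000 and (not t.startswith("tray") or d["mask"].sum()>1000): v.append((f,d["mask"]));break
    if not v: print(t,"none");continue
    print(t,len(v),fit(t,v),fit(t,v,freez=True) if len(v)>1 else "")
E
time python3 a.py
```

```text
tray_three 2 [ 4.82729e+02  3.41314e+02  0.00000e+00 -2.08000e-01  9.65000e-01] [482.451 340.008   1.835   2.934   0.967]
tray_two 2 [ 5.13352e+02 -3.09939e+02  0.00000e+00 -2.02000e-01  9.67000e-01] [ 513.407 -309.703   -0.848    2.94     0.968]
digital_gauge 2 [4.56419e+02 1.02891e+02 0.00000e+00 2.71000e-01 8.88000e-01] [4.56888e+02 1.02760e+02 3.44000e-01 2.61000e-01 8.88000e-01]
dial_gauge 2 [ 4.61339e+02 -1.00790e+02  0.00000e+00 -1.80000e-02  8.98000e-01] [ 4.61262e+02 -1.00846e+02  1.21200e+00 -1.90000e-02  9.01000e-01]
tee 2 [ 6.78807e+02 -2.86000e-01  0.00000e+00 -9.60000e-02  8.87000e-01] [ 6.78197e+02 -7.40000e-01  1.75100e+00 -8.90000e-02  8.93000e-01]
straight 2 [ 5.79980e+02  1.12347e+02  0.00000e+00 -5.51000e-01  8.29000e-01] [ 5.79241e+02  1.10631e+02  3.56000e+00 -5.36000e-01  8.50000e-01]
plug 1 [ 5.6589e+02 -6.8440e+00  0.0000e+00 -6.0000e-03  8.7900e-01] 
elbow 2 [ 571.997 -105.885    0.      -0.616    0.856] [ 5.7220e+02 -1.0603e+02  5.3900e-01 -6.0900e-01  8.5600e-01]
cross 2 [684.071 126.64    0.      1.318   0.886] [ 6.83340e+02  1.25862e+02  1.88900e+00 -2.47000e-01  8.91000e-01]
real	0m35.616s
user	0m23.140s
sys	0m0.375s
```

```bash
cat > plan.py <<'E'
import sys
from h import *
# args: x y z yaw(jaw axis) ; prints remaining tool shift (m), turn (rad)
def plan(x,y,z,yaw):
    s=r.observe();R=np.array(s["tcp_rot"]);p=np.array(s["position"])
    d=R.T@(np.array([x,y,z])-p)/1000
    c=np.arctan2(R[1,1],R[0,1]);t=-(yaw-c)
    t=(t+np.pi)%(2*np.pi)-np.pi
    print("t %.2f p %s yaw %.3f j %s F %s open %.1f"%(s["time"],np.round(p,1),c,np.round(s["joint_positions"],2),np.round(s["ft_force"],1),s["opening"]))
    print("shift",np.round(d,4),"turn %.3f"%t,"tilt",np.round(R[:,0],3))
if len(sys.argv)>4: plan(*map(float,sys.argv[1:5]))
E
python3 plan.py 457 103 200 1.836
```

```text
t 2.00 p [ 235.2 -497.2  231.3] yaw -1.129 j [-1.26  0.33 -0.19  1.05 -0.    1.44] F [ 0.1 -0.1 -0.7] open 85.6
shift [ 0.0313 -0.4477 -0.4571] turn -2.965 tilt [-0.  0. -1.]
```

>>> carry_out(
  steps=[
    [[82,0.02,-0.26,-0.27,-1.24],[82,0.02,-0.26,-0.27,-1.24],[82,0.02,-0.26,-0.27,-1.24],[82,0.02,-0.26,-0.27,-1.24],[82,0.02,-0.26,-0.27,-1.24],[82,0.02,-0.26,-0.27,-1.24],[82,0.02,-0.26,-0.27,-1.24],[82,0.02,-0.26,-0.27,-1.24],[82,0.02,-0.26,-0.27,-1.24],[82,0.02,-0.26,-0.27,-1.24]],
  ],
  force=40,
)

```text
time: 2.83
position: [369.0, -140.1, 211.1]
tcp_rot: [[0.0, 0.992, 0.127], [0.003, 0.127, -0.992], [-1.0, 0.001, -0.003]]
ft_force: [-0.1, -1.3, -0.6]
opening: 69.9
```

```bash
python3 plan.py 457 103 200 1.836
```

```text
t 2.83 p [ 369.  -140.1  211.1] yaw 0.127 j [-0.55  0.05 -0.59  0.93  0.    0.89] F [-0.1 -1.3 -0.6] open 69.9
shift [ 0.0119  0.118  -0.2299] turn -1.709 tilt [ 0.     0.003 -1.   ]
```

>>> carry_out(
  steps=[
    [[82,0.012,0.118,-0.23,-1.2],[82,0.012,0.118,-0.23,-1.2],[82,0.012,0.118,-0.23,-1.2],[82,0.012,0.118,-0.23,-1.2],[82,0.012,0.118,-0.23,-1.2],[82,0.012,0.118,-0.23,-1.2],[82,0.012,0.118,-0.23,-1.2],[82,0.012,0.118,-0.23,-1.2],[82,0.012,0.118,-0.23,-1.2],[82,0.012,0.118,-0.23,-1.2]],
  ],
)

```text
time: 3.67
position: [457.0, 103.8, 199.8]
tcp_rot: [[0.0, 0.234, 0.972], [0.003, 0.972, -0.234], [-1.0, 0.003, -0.001]]
ft_force: [0.2, -0.6, -0.2]
opening: 70.0
```

>>> carry_out(
  steps=[
    [[82,0,0,0,-0.51],[82,0,0,0,-0.51],[82,0,0,0,-0.51],[82,0,0,0,-0.51],[82,0,0,0,-0.51],[82,0,0,0,-0.51]],
  ],
)

```text
time: 4.17
position: [457.0, 103.8, 199.9]
tcp_rot: [[0.0, -0.268, 0.963], [0.003, 0.963, 0.268], [-1.0, 0.003, 0.001]]
ft_force: [0.0, -0.1, -0.5]
opening: 69.8
```

```bash
cat > w.py <<'E'
import sys
from h import *
f=grab("wrist");n=sys.argv[1]
cv2.imwrite(f"pics/w_{n}.png",f["color"]);print(np.round(f["K"],1).tolist())
for a in sys.argv[2:]:
    t,z=a.split(":") if ":" in a else (a,"0")
    for d in r.masks_of(f,t)[:3]:
        print(t,round(float(d["p"]),2),np.round(d["location"]),d["mask"].sum(),fit(t,[(f,d["mask"])],z=float(z)))
E
python3 w.py 1 digital_gauge tee plug straight dial_gauge; python3 plan.py 457 103 200 1.836
```

```text
[[325.2, 0.0, 278.1], [0.0, 325.2, 207.6], [0.0, 0.0, 1.0]]
digital_gauge 0.92 [178. 275.] 3362 [4.56651e+02 1.01118e+02 0.00000e+00 2.67000e-01 9.04000e-01]
digital_gauge 0.58 [137.  99.] 2114 [ 4.58629e+02 -1.01095e+02  0.00000e+00  2.10000e-02  6.50000e-01]
tee 0.75 [310. 324.] 807 [6.05795e+02 1.98076e+02 0.00000e+00 3.40000e-01 8.90000e-01]
tee 0.73 [268.  25.] 479 [ 685.546 -230.111    0.      -2.171    0.904]
tee 0.67 [ 92. 341.] 1265 [359.011 137.94    0.      2.891   0.901]
plug 0.69 [244. 158.] 417 [566.27   -9.216   0.      1.1     0.886]
straight 0.64 [278. 253.] 669 [ 5.80165e+02  1.09797e+02  0.00000e+00 -5.18000e-01  8.95000e-01]
dial_gauge 0.74 [139. 100.] 2219 [ 4.61682e+02 -1.03489e+02  0.00000e+00 -3.90000e-02  9.45000e-01]
dial_gauge 0.72 [235. 456.] 11484 [4.06255e+02 3.27580e+02 0.00000e+00 2.41000e-01 1.65000e-01]
t 4.47 p [457.  103.8 199.8] yaw 1.843 j [ 0.06  0.2  -0.45  0.92  0.   -0.21] F [ 1.2 -0.6 -0.3] open 70.0
shift [-0.0002 -0.0008 -0.0002] turn 0.007 tilt [ 0.     0.003 -1.   ]
```

View pics/w_1.png

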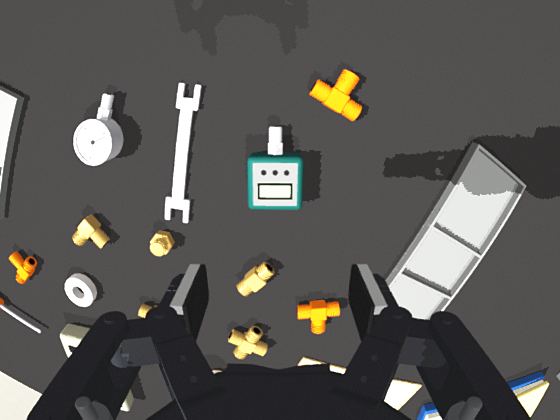

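The wrist view confirms the teal digital gauge at (275,182), stem toward the robot; its pose agrees with the static fit to within 2 mm.

>>> carry_out(
  steps=[
    [[82,0.04,-0.002,0,0],[82,0.08,-0.002,0,0],[82,0.12,-0.002,0,0],[82,0.155,-0.002,0,0],[82,0.18,-0.002,0,0],[82,0.192,-0.002,0,0],[82,0.197,-0.002,0,0],[82,0.197,-0.002,0,0]],
  ],
)

```text
time: 5.13
position: [456.7, 102.4, 1.8]
tcp_rot: [[-0.002, -0.269, 0.963], [0.003, 0.963, 0.269], [-1.0, 0.004, -0.001]]
ft_force: [-0.4, 0.3, 0.6]
opening: 69.9
```

>>> carry_out(
  steps=[
    [[50,0,0,0,0],[50,0,0,0,0],[50,0,0,0,0],[50,0,0,0,0],[50,0,0,0,0],[50,0,0,0,0],[50,0,0,0,0]],
  ],
  force=40,
)

```text
time: 5.72
position: [457.5, 102.6, 2.7]
tcp_rot: [[-0.0, -0.269, 0.963], [0.003, 0.963, 0.269], [-1.0, 0.003, 0.001]]
ft_force: [-1.0, -0.3, 5.9]
opening: 55.6
```

>>> carry_out(
  steps=[
    [[50,-0.02,0,0,0],[50,-0.05,0,0,0],[50,-0.08,0,0,0],[50,-0.1,0,0,0],[50,-0.1,0,0,0]],
  ],
)

```text
time: 6.13
position: [460.3, 102.5, 106.5]
tcp_rot: [[0.007, -0.269, 0.963], [0.004, 0.963, 0.269], [-1.0, 0.002, 0.007]]
ft_force: [1.1, 0.7, -2.1]
opening: 55.0
```

```bash
python3 plan.py 427.8 352.2 103 1.366
```

```text
t 6.13 p [460.3 102.5 106.5] yaw 1.843 j [ 0.06  0.31 -0.58  0.68  0.   -0.21] F [ 1.1  0.7 -2.1] open 55.0
shift [0.0042 0.2493 0.0358] turn 0.477 tilt [ 0.007  0.004 -1.   ]
```

>>> carry_out(
  steps=[
    [[50,0.004,0.04,0.006,0.08],[50,0.004,0.08,0.012,0.16],[50,0.004,0.12,0.018,0.24],[50,0.004,0.16,0.024,0.32],[50,0.004,0.2,0.03,0.4],[50,0.004,0.23,0.034,0.477],[50,0.004,0.249,0.036,0.477],[50,0.004,0.249,0.036,0.477],[50,0.004,0.249,0.036,0.477]],
  ],
)

```text
time: 6.88
position: [426.8, 352.3, 101.6]
tcp_rot: [[0.005, 0.201, 0.98], [0.002, 0.98, -0.201], [-1.0, 0.003, 0.004]]
ft_force: [0.9, -0.4, -3.4]
opening: 55.0
```

```bash
python3 w.py 2 tray_three digital_gauge:100; python3 plan.py 427.8 352.2 6 1.366
```

```text
[[325.2, 0.0, 278.1], [0.0, 325.2, 207.6], [0.0, 0.0, 1.0]]
tray_three 0.88 [174. 262.] 15478 [380.197 349.298   0.     -1.776   0.566]
digital_gauge 0.87 [274. 280.] 17246 [ 4.25823e+02  3.52229e+02  1.00000e+02 -2.04000e-01  9.09000e-01]
t 7.03 p [427.6 350.6 102.3] yaw 1.365 j [ 0.55  0.45 -0.37  0.75 -0.    0.76] F [-0.3 -0.2 -2.5] open 55.8
shift [ 0.0963  0.0012 -0.0005] turn -0.001 tilt [ 0.005  0.002 -1.   ]
```

View pics/w_2.png

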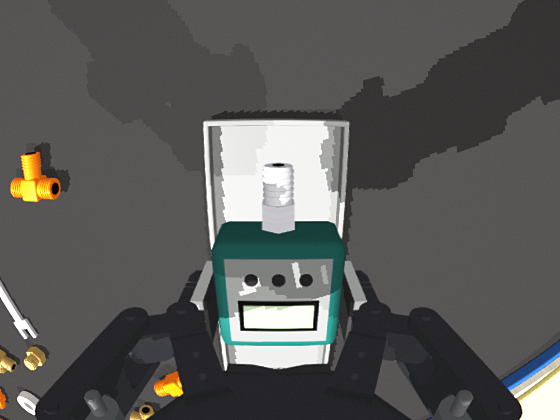

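>>> carry_out(
  steps=[
    [[50,0.03,0.001,0,0],[50,0.06,0.001,0,0],[50,0.08,0.001,0,0],[50,0.088,0.001,0,0],[50,0.092,0.001,0,0],[50,0.094,0.001,0,0],[50,0.096,0.001,0,0],[50,0.096,0.001,0,0],[50,0.096,0.001,0,0]],
  ],
)

```text
time: 7.78
position: [429.1, 352.3, 7.3]
tcp_rot: [[0.007, 0.204, 0.979], [0.003, 0.979, -0.204], [-1.0, 0.005, 0.006]]
ft_force: [0.5, 1.1, -2.4]
opening: 54.8
```

>>> carry_out(
  steps=[
    [[50,0.001,0,0,0],[50,0.001,0,0,0],[50,0.002,0,0,0],[50,0.002,0,0,0]],
  ],
)

```text
time: 8.12
position: [429.5, 352.7, 5.9]
tcp_rot: [[0.008, 0.204, 0.979], [0.004, 0.979, -0.204], [-1.0, 0.006, 0.007]]
ft_force: [0.4, 0.5, 1.1]
opening: 55.2
```

>>> carry_out(
  steps=[
    [[69,0,0,0,0],[72,0,0,0,0],[72,0,0,0,0],[72,0,0,0,0]],
  ],
)

```text
time: 8.45
position: [429.6, 352.8, 6.0]
tcp_rot: [[0.008, 0.204, 0.979], [0.004, 0.979, -0.204], [-1.0, 0.006, 0.007]]
ft_force: [0.0, 0.4, -0.6]
opening: 61.3
```

>>> carry_out(
  steps=[
    [[72,-0.015,0,0,0],[72,-0.04,0,0,0],[80,-0.08,0,0,0],[80,-0.12,0,0,0],[80,-0.16,0,0,0],[80,-0.16,0,0,0]],
  ],
)

```text
time: 8.95
position: [432.4, 354.7, 174.1]
tcp_rot: [[0.019, 0.204, 0.979], [0.011, 0.979, -0.204], [-1.0, 0.015, 0.016]]
ft_force: [1.8, 0.8, 0.1]
opening: 68.5
```

```bash
python3 w.py 3 digital_gauge:3; python3 plan.py 678.5 -0.5 160 1.48
```

```text
[[325.2, 0.0, 278.1], [0.0, 325.2, 207.6], [0.0, 0.0, 1.0]]
digital_gauge 0.87 [180. 274.] 4225 [ 4.27552e+02  3.52658e+02  3.00000e+00 -2.11000e-01  9.35000e-01]
t 9.05 p [429.7 352.9 168. ] yaw 1.365 j [ 0.56  0.38 -0.29  0.89 -0.    0.76] F [-0.1 -0.9 -0.3] open 68.0
shift [ 0.0086 -0.2952  0.3157] turn -0.115 tilt [ 0.012  0.007 -1.   ]
```

>>> carry_out(
  steps=[
    [[80,0.009,-0.14,0.15,-0.115],[80,0.009,-0.14,0.15,-0.115],[80,0.009,-0.14,0.15,-0.115],[80,0.009,-0.14,0.15,-0.115],[80,0.009,-0.14,0.15,-0.115],[80,0.009,-0.295,0.316,-0.115],[80,0.009,-0.295,0.316,-0.115],[80,0.009,-0.295,0.316,-0.115],[80,0.009,-0.295,0.316,-0.115],[80,0.009,-0.295,0.316,-0.115]],
  ],
)

```text
time: 9.88
position: [667.5, 13.2, 157.0]
tcp_rot: [[0.008, 0.091, 0.996], [0.007, 0.996, -0.091], [-1.0, 0.008, 0.007]]
ft_force: [0.9, 0.2, -0.0]
opening: 68.3
```

>>> carry_out(
  steps=[
    [[80,0,0,0,0],[80,0,0,0,0]],
  ],
)

```text
time: 10.05
position: [666.9, 10.7, 153.5]
tcp_rot: [[0.004, 0.095, 0.995], [0.008, 0.995, -0.095], [-1.0, 0.008, 0.003]]
ft_force: [-0.5, 0.2, -0.3]
opening: 68.1
```

```bash
python3 w.py 4 tee plug straight; python3 plan.py 678.5 -0.5 3 1.48
```

```text
[[325.2, 0.0, 278.1], [0.0, 325.2, 207.6], [0.0, 0.0, 1.0]]
tee 0.97 [224.  64.] 935 [ 685.125 -230.103    0.      -2.194    0.863]
tee 0.91 [208. 265.] 1681 [ 6.78475e+02 -2.28200e+00  0.00000e+00 -9.90000e-02  9.46000e-01]
tee 0.88 [117. 464.] 1426 [6.05018e+02 1.97718e+02 0.00000e+00 3.47000e-01 9.41000e-01]
plug 0.57 [ 87. 242.] 657 [ 5.65985e+02 -8.40600e+00  0.00000e+00  8.10000e-02  9.38000e-01]
straight 0.81 [ 88. 380.] 1090 [ 5.80083e+02  1.10062e+02  0.00000e+00 -5.49000e-01  8.84000e-01]
t 10.25 p [666.2  14.6 156. ] yaw 1.481 j [-0.09  0.59  0.03  1.01  0.01 -0.  ] F [ 0.7 -0.  -0.6] open 68.4
shift [ 0.1529 -0.0152  0.0129] turn 0.001 tilt [ 0.006  0.008 -1.   ]
```

View pics/w_4.png

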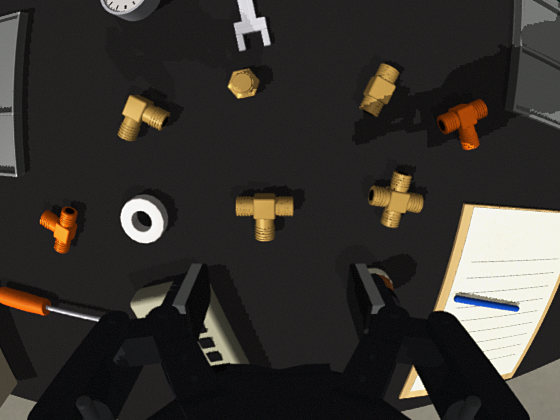

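The wrist view shows the brass tee at (265,205), with the orange look-alikes at (463,125) and (60,228) and the cross at (396,200). The tee is where the static fit put it, so I'm going down on it.

>>> carry_out(
  steps=[
    [[80,0.03,-0.016,0.013,0.008],[80,0.07,-0.016,0.013,0.008],[80,0.11,-0.016,0.013,0.008],[80,0.135,-0.016,0.013,0.008],[80,0.145,-0.016,0.013,0.008],[80,0.15,-0.016,0.013,0.008],[80,0.153,-0.016,0.013,0.008],[80,0.153,-0.016,0.013,0.008]],
  ],
)

```text
time: 10.92
position: [679.6, -0.8, 4.3]
tcp_rot: [[0.008, 0.096, 0.995], [0.007, 0.995, -0.096], [-1.0, 0.008, 0.007]]
ft_force: [-0.3, 0.1, -0.1]
opening: 68.2
```

```bash
python3 plan.py 678.5 -1.5 3 1.472
```

```text
t 10.92 p [679.6  -0.8   4.3] yaw 1.474 j [-0.11  0.76 -0.08  0.73  0.01 -0.02] F [-0.3  0.1 -0.1] open 68.2
shift [ 0.0013 -0.0008 -0.0011] turn 0.002 tilt [ 0.008  0.007 -1.   ]
```

>>> carry_out(
  steps=[
    [[45,0.001,0,-0.001,0],[45,0.001,0,-0.001,0],[45,0.001,0,-0.001,0],[45,0.001,0,-0.001,0],[45,0.001,0,-0.001,0],[45,0.001,0,-0.001,0],[45,0.001,0,-0.001,0]],
  ],
  force=40,
)

```text
time: 11.5
position: [680.5, -0.6, 5.9]
tcp_rot: [[0.012, 0.096, 0.995], [0.008, 0.995, -0.096], [-1.0, 0.009, 0.011]]
ft_force: [-0.5, 0.9, 6.9]
opening: 50.7
```

>>> carry_out(
  steps=[
    [[45,-0.02,0,0,0],[45,-0.05,0,0,0],[45,-0.08,0,0,0],[45,-0.1,0,0,0],[45,-0.1,0,0,0],[45,-0.1,0,0,0],[45,-0.1,0,0,0]],
  ],
)

```text
time: 12.08
position: [678.6, -1.3, 105.2]
tcp_rot: [[0.011, 0.096, 0.995], [0.008, 0.995, -0.096], [-1.0, 0.009, 0.01]]
ft_force: [0.4, -0.1, -2.4]
opening: 50.8
```

```bash
python3 plan.py 560.9 324.3 103 1.366
```

```text
t 12.08 p [678.6  -1.3 105.2] yaw 1.474 j [-0.11  0.65 -0.    0.91  0.01 -0.02] F [ 0.4 -0.1 -2.4] open 50.8
shift [ 0.0034  0.3128 -0.1485] turn 0.108 tilt [ 0.011  0.008 -1.   ]
```

>>> carry_out(
  steps=[
    [[45,0.003,0.037,-0.018,0.02],[45,0.003,0.074,-0.035,0.04],[45,0.003,0.111,-0.053,0.06],[45,0.003,0.148,-0.07,0.08],[45,0.003,0.185,-0.088,0.1],[45,0.003,0.222,-0.105,0.108],[45,0.003,0.259,-0.123,0.108],[45,0.003,0.29,-0.138,0.108],[45,0.003,0.313,-0.148,0.108],[45,0.003,0.313,-0.148,0.108]],
  ],
)

```text
time: 12.92
position: [557.7, 328.9, 101.3]
tcp_rot: [[0.007, 0.197, 0.98], [0.008, 0.98, -0.197], [-1.0, 0.01, 0.005]]
ft_force: [-0.8, -0.2, -0.7]
opening: 50.4
```

```bash
python3 w.py 5 tee:100; python3 plan.py 560.9 324.3 9 1.366
```

```text
[[325.2, 0.0, 278.1], [0.0, 325.2, 207.6], [0.0, 0.0, 1.0]]
tee 0.94 [37. 20.] 1396 [413.007 204.449 100.      1.865   0.616]
tee 0.82 [291. 152.] 1608 [ 5.54671e+02  2.74562e+02  1.00000e+02 -1.94000e-01  5.27000e-01]
tee 0.81 [282. 280.] 5593 [ 5.53541e+02  3.29061e+02  1.00000e+02 -1.93000e-01  8.96000e-01]
t 13.02 p [559.7 324.9 101.4] yaw 1.369 j [ 0.41  0.6  -0.1   0.86  0.    0.61] F [ 0.3 -1.6 -1.7] open 50.6
shift [ 0.0924 -0.001   0.0006] turn 0.003 tilt [ 0.008  0.006 -1.   ]
```

View pics/w_5.png

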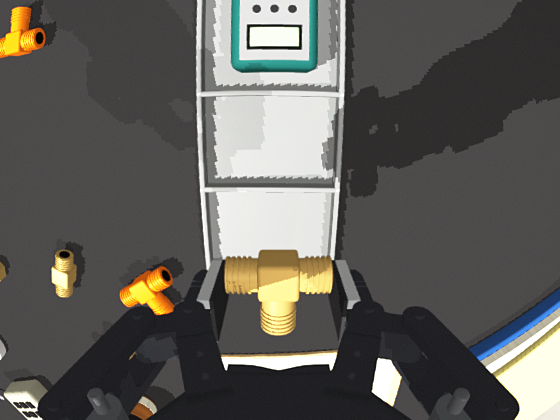

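The tee hangs level at (280,285) over the far bay, and the digital gauge sits in the big bay.

>>> carry_out(
  steps=[
    [[45,0.03,-0.001,0.001,0.003],[45,0.06,-0.001,0.001,0.003],[45,0.075,-0.001,0.001,0.003],[45,0.084,-0.001,0.001,0.003],[45,0.088,-0.001,0.001,0.003],[45,0.09,-0.001,0.001,0.003],[45,0.092,-0.001,0.001,0.003],[45,0.092,-0.001,0.001,0.003],[45,0.092,-0.001,0.001,0.003]],
  ],
)

```text
time: 13.77
position: [562.1, 324.5, 10.5]
tcp_rot: [[0.01, 0.204, 0.979], [0.007, 0.979, -0.204], [-1.0, 0.009, 0.008]]
ft_force: [-0.2, 1.0, -0.9]
opening: 50.5
```

```bash
python3 plan.py 560.9 324.3 8 1.366; python3 - <<'E'
from h import *
f=grab("side");c=np.array([561,324,10.]);u=proj(f,[c])[0].astype(int);print(u)
im=f["color"][max(u[1]-70,0):u[1]+50,u[0]-110:u[0]+70];cv2.imwrite("pics/s1.png",cv2.resize(im,None,fx=4,fy=4,interpolation=cv2.INTER_CUBIC))
E
```

```text
t 13.77 p [562.1 324.5  10.5] yaw 1.366 j [ 0.41  0.7  -0.18  0.68  0.    0.61] F [-0.2  1.  -0.9] open 50.5
shift [ 0.0025 -0.0004 -0.0012] turn -0.000 tilt [ 0.01   0.007 -1.   ]
[277 131]
```

>>> carry_out(
  steps=[
    [[45,0.001,0,0,0],[45,0.002,0,0,0],[45,0.002,0,0,0]],
  ],
)

```text
time: 14.07
position: [562.5, 324.8, 9.0]
tcp_rot: [[0.011, 0.204, 0.979], [0.007, 0.979, -0.204], [-1.0, 0.009, 0.009]]
ft_force: [1.1, 0.1, 1.0]
opening: 50.3
```

>>> carry_out(
  steps=[
    [[45,0.001,0,0,0],[45,0.001,0,0,0],[45,0.001,0,0,0]],
  ],
)

```text
time: 14.32
position: [562.4, 324.9, 8.9]
tcp_rot: [[0.011, 0.203, 0.979], [0.007, 0.979, -0.203], [-1.0, 0.009, 0.01]]
ft_force: [-2.9, -1.9, 6.1]
opening: 50.9
```

>>> carry_out(
  steps=[
    [[65,0,0,0,0],[68,0,0,0,0],[68,0,0,0,0],[68,0,0,0,0]],
  ],
)

```text
time: 14.65
position: [562.5, 324.9, 8.9]
tcp_rot: [[0.011, 0.203, 0.979], [0.007, 0.979, -0.203], [-1.0, 0.009, 0.01]]
ft_force: [-0.2, 0.2, 1.2]
opening: 58.1
```

>>> carry_out(
  steps=[
    [[68,-0.015,0,0,0],[68,-0.04,0,0,0],[60,-0.08,0,0,0],[55,-0.12,0,0,0],[55,-0.15,0,0,0],[55,-0.15,0,0,0],[55,-0.15,0,0,0],[55,-0.15,0,0,0]],
  ],
)

```text
time: 15.32
position: [560.4, 323.7, 158.3]
tcp_rot: [[0.011, 0.203, 0.979], [0.007, 0.979, -0.203], [-1.0, 0.009, 0.009]]
ft_force: [-0.5, 0.7, -1.0]
opening: 47.1
```

```bash
python3 w.py 6 tee:3; python3 plan.py 566.2 -8.5 150 1.107
```

```text
[[325.2, 0.0, 278.1], [0.0, 325.2, 207.6], [0.0, 0.0, 1.0]]
tee 0.91 [196. 278.] 1699 [ 5.60854e+02  3.25115e+02  3.00000e+00 -2.03000e-01  9.42000e-01]
tee 0.85 [260. 176.] 1189 [6.03940e+02 1.98197e+02 3.00000e+00 3.50000e-01 8.88000e-01]
tee 0.66 [40. 56.] 1130 [359.998 138.684   3.      2.883   0.892]
t 15.42 p [559.7 323.3 157. ] yaw 1.366 j [ 0.41  0.55 -0.04  0.97  0.    0.61] F [-0.4 -0.3 -0.2] open 47.0
shift [ 0.0051 -0.3236  0.0739] turn 0.259 tilt [ 0.008  0.006 -1.   ]
```

>>> carry_out(
  steps=[
    [[55,0.005,-0.04,0.009,0.03],[55,0.005,-0.08,0.018,0.06],[55,0.005,-0.12,0.027,0.09],[55,0.005,-0.16,0.036,0.12],[55,0.005,-0.2,0.045,0.16],[55,0.005,-0.24,0.055,0.2],[55,0.005,-0.28,0.064,0.24],[55,0.005,-0.31,0.071,0.259],[55,0.005,-0.324,0.074,0.259],[55,0.005,-0.324,0.074,0.259]],
  ],
)

```text
time: 16.25
position: [565.4, -12.3, 148.5]
tcp_rot: [[0.006, 0.452, 0.892], [0.005, 0.892, -0.452], [-1.0, 0.007, 0.003]]
ft_force: [0.4, 0.3, -0.1]
opening: 46.8
```

>>> carry_out(
  steps=[
    [[55,0,0,0,0],[55,0,0,0,0]],
  ],
)

```text
time: 16.42
position: [564.4, -11.9, 147.2]
tcp_rot: [[0.003, 0.452, 0.892], [0.006, 0.892, -0.452], [-1.0, 0.007, 0.0]]
ft_force: [1.1, 0.4, 0.8]
opening: 46.8
```

```bash
python3 w.py 7 plug; python3 plan.py 566.2 -8.5 4 1.107
```

```text
[[325.2, 0.0, 278.1], [0.0, 325.2, 207.6], [0.0, 0.0, 1.0]]
plug 0.72 [195. 278.] 713 [ 5.65733e+02 -8.23800e+00  0.00000e+00  1.10000e-01  9.49000e-01]
plug 0.23 [139. 131.] 3281 [ 4.59061e+02 -9.35810e+01  0.00000e+00  3.03000e-01  2.24000e-01]
t 16.52 p [564.9 -11.1 147.8] yaw 1.103 j [-0.15  0.42 -0.28  0.87  0.01  0.31] F [0.3 0.3 0.5] open 46.8
shift [ 0.1438  0.0019 -0.0002] turn -0.004 tilt [ 0.004  0.006 -1.   ]
```

View pics/w_7.png

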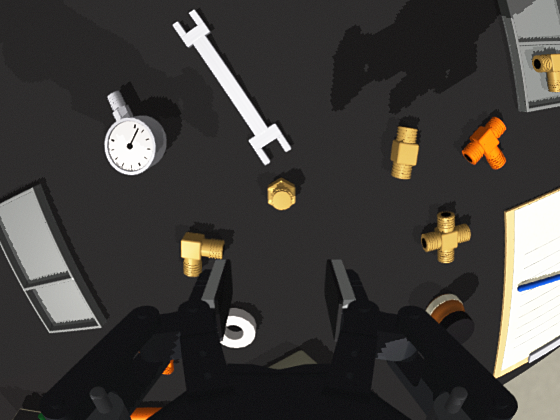

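The wrist view shows the plug at (282,193), flats facing the jaws, with the spanner end and elbow clear of the fingers.

>>> carry_out(
  steps=[
    [[55,0.03,0.002,0,-0.03],[55,0.07,0.002,0,-0.03],[55,0.105,0.002,0,-0.03],[55,0.128,0.002,0,-0.03],[55,0.138,0.002,0,-0.03],[55,0.142,0.002,0,-0.03],[55,0.144,0.002,0,-0.03],[55,0.144,0.002,0,-0.03]],
  ],
)

```text
time: 17.18
position: [567.5, -8.2, 4.8]
tcp_rot: [[0.006, 0.423, 0.906], [0.006, 0.906, -0.423], [-1.0, 0.008, 0.003]]
ft_force: [0.7, -0.6, 1.1]
opening: 46.9
```

>>> carry_out(
  steps=[
    [[15,0,0,0,0],[15,0,0,0,0],[15,0,0,0,0],[15,0,0,0,0],[15,0,0,0,0],[15,0,0,0,0],[15,0,0,0,0],[15,0,0,0,0]],
  ],
  force=35,
)

```text
time: 17.85
position: [569.2, -8.3, 6.7]
tcp_rot: [[0.01, 0.423, 0.906], [0.005, 0.906, -0.423], [-1.0, 0.009, 0.006]]
ft_force: [-0.3, 0.2, 6.5]
opening: 22.6
```

>>> carry_out(
  steps=[
    [[15,-0.02,0,0,0],[15,-0.05,0,0,0],[15,-0.08,0,0,0],[15,-0.1,0,0,0],[15,-0.1,0,0,0],[15,-0.1,0,0,0],[15,-0.1,0,0,0]],
  ],
)

```text
time: 18.43
position: [567.7, -8.9, 106.4]
tcp_rot: [[0.009, 0.423, 0.906], [0.005, 0.906, -0.423], [-1.0, 0.009, 0.006]]
ft_force: [-0.4, -0.0, -1.3]
opening: 22.5
```

```bash
python3 plan.py 503.2 336.4 105 1.366
```

```text
t 18.43 p [567.7  -8.9 106.4] yaw 1.134 j [-0.15  0.46 -0.33  0.77  0.01  0.29] F [-0.4 -0.  -1.3] open 22.5
shift [ 0.0027  0.2855 -0.2046] turn -0.232 tilt [ 0.009  0.005 -1.   ]
```

>>> carry_out(
  steps=[
    [[15,0.003,0.033,-0.023,-0.03],[15,0.003,0.066,-0.047,-0.06],[15,0.003,0.1,-0.071,-0.09],[15,0.003,0.133,-0.095,-0.12],[15,0.003,0.166,-0.118,-0.15],[15,0.003,0.2,-0.142,-0.18],[15,0.003,0.23,-0.165,-0.21],[15,0.003,0.26,-0.186,-0.232],[15,0.003,0.2855,-0.2045,-0.232],[15,0.003,0.2855,-0.2045,-0.232]],
  ],
)

```text
time: 19.27
position: [500.7, 341.4, 102.9]
tcp_rot: [[0.007, 0.197, 0.98], [0.007, 0.98, -0.197], [-1.0, 0.008, 0.005]]
ft_force: [0.2, -0.7, -0.3]
opening: 22.5
```

>>> carry_out(
  steps=[
    [[15,0,0,0,0],[15,0,0,0,0]],
  ],
)

```text
time: 19.43
position: [499.1, 341.2, 101.1]
tcp_rot: [[0.004, 0.196, 0.981], [0.006, 0.981, -0.196], [-1.0, 0.006, 0.003]]
ft_force: [-0.8, -0.7, -0.5]
opening: 22.3
```

```bash
python3 plan.py 503.2 336.4 9 1.366
```

```text
t 19.43 p [499.1 341.2 101.1] yaw 1.374 j [ 0.48  0.53 -0.23  0.81  0.    0.67] F [-0.8 -0.7 -0.5] open 22.3
shift [ 0.0921 -0.0045  0.0047] turn 0.008 tilt [ 0.004  0.006 -1.   ]
```

>>> carry_out(
  steps=[
    [[15,0.03,-0.0045,0.0045,0.008],[15,0.06,-0.0045,0.0045,0.008],[15,0.075,-0.0045,0.0045,0.008],[15,0.083,-0.0045,0.0045,0.008],[15,0.087,-0.0045,0.0045,0.008],[15,0.089,-0.0045,0.0045,0.008],[15,0.09,-0.0045,0.0045,0.008],[15,0.091,-0.0045,0.0045,0.008],[15,0.091,-0.0045,0.0045,0.008]],
  ],
)

```text
time: 20.18
position: [503.8, 336.8, 11.0]
tcp_rot: [[0.005, 0.204, 0.979], [0.007, 0.979, -0.204], [-1.0, 0.007, 0.004]]
ft_force: [-0.5, -0.7, 0.1]
opening: 22.6
```

>>> carry_out(
  steps=[
    [[15,0.001,0,0,0],[15,0.001,0,0,0],[15,0.001,0,0,0]],
  ],
)

```text
time: 20.43
position: [504.1, 337.0, 10.5]
tcp_rot: [[0.006, 0.204, 0.979], [0.007, 0.979, -0.204], [-1.0, 0.008, 0.005]]
ft_force: [0.3, -0.1, -0.9]
opening: 22.4
```

>>> carry_out(
  steps=[
    [[15,0.001,0,0,0],[15,0.001,0,0,0],[15,0.001,0,0,0],[15,0.001,0,0,0]],
  ],
)

```text
time: 20.77
position: [504.2, 337.2, 9.8]
tcp_rot: [[0.006, 0.203, 0.979], [0.007, 0.979, -0.203], [-1.0, 0.008, 0.005]]
ft_force: [-0.5, -0.3, 2.4]
opening: 22.2
```

>>> carry_out(
  steps=[
    [[15,0.001,0,0,0],[15,0.001,0,0,0],[15,0.001,0,0,0],[15,0.001,0,0,0]],
  ],
)

```text
time: 21.1
position: [504.2, 337.2, 9.7]
tcp_rot: [[0.007, 0.203, 0.979], [0.007, 0.979, -0.203], [-1.0, 0.008, 0.005]]
ft_force: [-2.7, -2.3, 8.0]
opening: 22.5
```

>>> carry_out(
  steps=[
    [[32,0,0,0,0],[40,0,0,0,0],[45,0,0,0,0],[45,0,0,0,0],[45,0,0,0,0]],
  ],
)

```text
time: 21.52
position: [504.1, 337.1, 9.4]
tcp_rot: [[0.006, 0.203, 0.979], [0.007, 0.979, -0.203], [-1.0, 0.008, 0.005]]
ft_force: [0.0, 0.1, -0.1]
opening: 38.1
```

>>> carry_out(
  steps=[
    [[45,-0.015,0,0,0],[45,-0.04,0,0,0],[80,-0.08,0,0,0],[80,-0.12,0,0,0],[80,-0.15,0,0,0],[80,-0.15,0,0,0],[80,-0.15,0,0,0],[80,-0.15,0,0,0]],
  ],
)

```text
time: 22.18
position: [502.7, 335.8, 158.7]
tcp_rot: [[0.006, 0.203, 0.979], [0.007, 0.979, -0.203], [-1.0, 0.008, 0.004]]
ft_force: [-0.7, -0.0, -1.0]
opening: 68.5
```

```bash
python3 w.py 8 plug:3 tee:3 digital_gauge:3; python3 plan.py 461.5 -102.2 150 1.545
```

```text
[[325.2, 0.0, 278.1], [0.0, 325.2, 207.6], [0.0, 0.0, 1.0]]
plug 0.63 [188. 277.] 684 [5.01367e+02 3.37849e+02 3.00000e+00 3.28000e-01 9.51000e-01]
tee 0.81 [253. 278.] 1330 [ 5.61478e+02  3.24808e+02  3.00000e+00 -2.08000e-01  8.86000e-01]
tee 0.57 [99. 60.] 1182 [359.223 138.393   3.      2.893   0.934]
tee 0.47 [357.   0.] 44 [ 683.822 -226.719    3.      -2.186    0.818]
digital_gauge 0.76 [103. 279.] 4968 [ 4.27141e+02  3.52789e+02  3.00000e+00 -2.01000e-01  9.52000e-01]
t 22.38 p [502.1 335.5 157.6] yaw 1.366 j [ 0.47  0.48 -0.16  0.93  0.    0.67] F [0. 0. 0.] open 68.1
shift [ 0.005  -0.4369  0.0493] turn -0.179 tilt [ 0.003  0.006 -1.   ]
```

View pics/w_8.png

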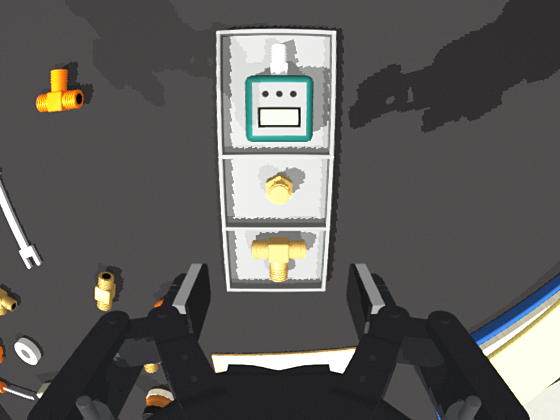

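All three items sit centred in the three-bay tray: gauge (279,108), plug (279,188), tee (279,252). The dial gauge is next.

>>> carry_out(
  steps=[
    [[80,0.003,-0.22,0.025,-0.09],[80,0.003,-0.22,0.025,-0.09],[80,0.003,-0.22,0.025,-0.09],[80,0.003,-0.22,0.025,-0.09],[80,0.003,-0.22,0.025,-0.09],[80,0.005,-0.437,0.049,-0.179],[80,0.005,-0.437,0.049,-0.179],[80,0.005,-0.437,0.049,-0.179],[80,0.005,-0.437,0.049,-0.179],[80,0.005,-0.437,0.049,-0.179]],
  ],
)

```text
time: 23.22
position: [462.3, -80.3, 149.6]
tcp_rot: [[0.002, 0.026, 1.0], [0.006, 1.0, -0.026], [-1.0, 0.006, 0.002]]
ft_force: [0.7, 0.7, -0.1]
opening: 68.2
```

>>> carry_out(
  steps=[
    [[80,0,-0.02,0,0],[80,0,-0.02,0,0],[80,0,-0.02,0,0],[80,0,-0.02,0,0]],
  ],
)

```text
time: 23.55
position: [461.3, -99.7, 148.9]
tcp_rot: [[0.001, 0.026, 1.0], [0.007, 1.0, -0.026], [-1.0, 0.007, 0.001]]
ft_force: [-0.3, 0.3, 0.3]
opening: 68.3
```

```bash
python3 w.py 9 dial_gauge; python3 plan.py 461.5 -102.2 3 1.545
```

```text
[[325.2, 0.0, 278.1], [0.0, 325.2, 207.6], [0.0, 0.0, 1.0]]
dial_gauge 0.59 [194. 273.] 3363 [ 4.61418e+02 -1.02399e+02  0.00000e+00 -3.10000e-02  9.67000e-01]
t 23.65 p [461.6 -99.  149.1] yaw 1.547 j [-0.37  0.26 -0.51  0.8   0.01 -0.35] F [-0.1  0.   0.5] open 68.3
shift [ 0.1461 -0.0041 -0.0002] turn 0.002 tilt [ 0.001  0.007 -1.   ]
```

View pics/w_9.png

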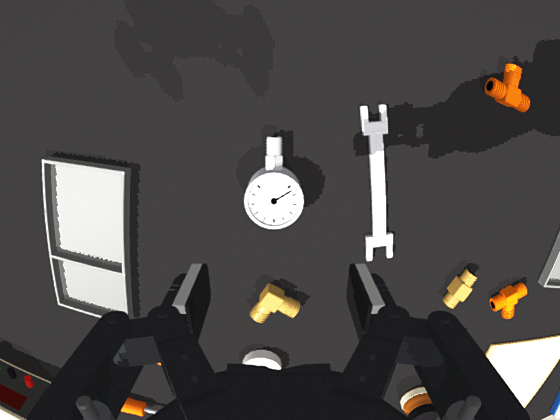

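The dial gauge is at (274,198), and the spanner lies clear on the right at (377,190).

>>> carry_out(
  steps=[
    [[80,0.03,-0.004,0,0],[80,0.07,-0.004,0,0],[80,0.105,-0.004,0,0],[80,0.128,-0.004,0,0],[80,0.139,-0.004,0,0],[80,0.144,-0.004,0,0],[80,0.146,-0.004,0,0],[80,0.146,-0.004,0,0]],
  ],
)

```text
time: 24.32
position: [462.0, -101.4, 3.3]
tcp_rot: [[0.001, 0.023, 1.0], [0.007, 1.0, -0.023], [-1.0, 0.007, 0.001]]
ft_force: [-0.6, 0.1, -1.0]
opening: 68.4
```

>>> carry_out(
  steps=[
    [[45,0,0,0,0],[45,0,0,0,0],[45,0,0,0,0],[45,0,0,0,0],[45,0,0,0,0],[45,0,0,0,0],[45,0,0,0,0],[45,0,0,0,0]],
  ],
  force=40,
)

```text
time: 24.98
position: [463.2, -101.5, 4.7]
tcp_rot: [[0.004, 0.022, 1.0], [0.006, 1.0, -0.022], [-1.0, 0.006, 0.004]]
ft_force: [-1.1, 1.3, 5.9]
opening: 49.0
```

>>> carry_out(
  steps=[
    [[45,-0.02,0,0,0],[45,-0.05,0,0,0],[45,-0.08,0,0,0],[45,-0.1,0,0,0],[45,-0.1,0,0,0],[45,-0.1,0,0,0],[45,-0.1,0,0,0]],
  ],
)

```text
time: 25.57
position: [462.3, -102.0, 104.2]
tcp_rot: [[0.004, 0.022, 1.0], [0.007, 1.0, -0.022], [-1.0, 0.007, 0.004]]
ft_force: [0.6, 0.6, -1.8]
opening: 48.8
```

```bash
python3 plan.py 492.8 -305.5 105 1.366
```

```text
t 25.57 p [ 462.3 -102.   104.2] yaw 1.548 j [-0.38  0.32 -0.57  0.68  0.01 -0.36] F [ 0.6  0.6 -1.8] open 48.8
shift [-0.002  -0.2027  0.0351] turn 0.182 tilt [ 0.004  0.007 -1.   ]
```

>>> carry_out(
  steps=[
    [[45,-0.002,-0.035,0.006,0.03],[45,-0.002,-0.07,0.012,0.06],[45,-0.002,-0.105,0.018,0.09],[45,-0.002,-0.14,0.024,0.12],[45,-0.002,-0.17,0.03,0.15],[45,-0.002,-0.19,0.033,0.182],[45,-0.002,-0.203,0.035,0.182],[45,-0.002,-0.203,0.035,0.182],[45,-0.002,-0.203,0.035,0.182],[45,-0.002,-0.203,0.035,0.182]],
  ],
)

```text
time: 26.4
position: [491.8, -304.0, 103.9]
tcp_rot: [[0.002, 0.202, 0.979], [0.009, 0.979, -0.202], [-1.0, 0.009, -0.0]]
ft_force: [-0.0, -0.2, -1.6]
opening: 48.8
```

```bash
python3 w.py 10 dial_gauge:101; python3 plan.py 492.8 -305.5 8 1.366
```

```text
[[325.2, 0.0, 278.1], [0.0, 325.2, 207.6], [0.0, 0.0, 1.0]]
dial_gauge 0.7 [278. 280.] 12434 [ 4.89544e+02 -3.03757e+02  1.01000e+02 -2.14000e-01  9.73000e-01]
t 26.50 p [ 492.3 -304.1  104.6] yaw 1.368 j [-0.68  0.49 -0.29  0.8   0.01 -0.48] F [-0.5  0.3 -2.1] open 48.9
shift [ 0.0966 -0.0021  0.0007] turn 0.002 tilt [ 0.003  0.008 -1.   ]
```

View pics/w_10.png

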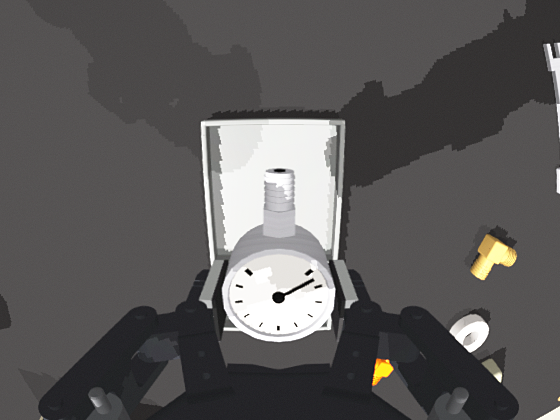

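The dial gauge (280,290) hangs upright over the big bay.

>>> carry_out(
  steps=[
    [[45,0.03,-0.002,0.002,0.002],[45,0.06,-0.002,0.002,0.002],[45,0.08,-0.002,0.002,0.002],[45,0.088,-0.002,0.002,0.002],[45,0.092,-0.002,0.002,0.002],[45,0.094,-0.002,0.002,0.002],[45,0.095,-0.002,0.002,0.002],[45,0.096,-0.002,0.002,0.002],[45,0.096,-0.002,0.002,0.002]],
  ],
)

```text
time: 27.25
position: [494.9, -306.2, 9.6]
tcp_rot: [[0.004, 0.203, 0.979], [0.006, 0.979, -0.203], [-1.0, 0.007, 0.003]]
ft_force: [0.1, 0.6, -2.3]
opening: 48.6
```

>>> carry_out(
  steps=[
    [[45,0.001,0,0,0],[45,0.001,0,0,0],[45,0.001,0,0,0],[45,0.001,0,0,0]],
  ],
)

```text
time: 27.58
position: [494.9, -306.3, 8.9]
tcp_rot: [[0.004, 0.203, 0.979], [0.006, 0.979, -0.203], [-1.0, 0.007, 0.003]]
ft_force: [0.2, -0.2, -2.1]
opening: 48.6
```

>>> carry_out(
  steps=[
    [[45,0.001,0,0,0],[45,0.001,0,0,0],[45,0.001,0,0,0],[45,0.001,0,0,0]],
  ],
)

```text
time: 27.92
position: [494.9, -306.3, 7.8]
tcp_rot: [[0.004, 0.203, 0.979], [0.006, 0.979, -0.203], [-1.0, 0.007, 0.003]]
ft_force: [-0.3, -1.0, -1.3]
opening: 48.8
```

>>> carry_out(
  steps=[
    [[45,0.001,0,0,0],[45,0.001,0,0,0],[45,0.001,0,0,0],[45,0.001,0,0,0]],
  ],
)

```text
time: 28.25
position: [495.0, -306.4, 7.7]
tcp_rot: [[0.005, 0.203, 0.979], [0.006, 0.979, -0.203], [-1.0, 0.007, 0.003]]
ft_force: [-1.4, 1.2, 7.0]
opening: 48.6
```

>>> carry_out(
  steps=[
    [[62,0,0,0,0],[68,0,0,0,0],[68,0,0,0,0],[68,0,0,0,0],[68,0,0,0,0]],
  ],
)

```text
time: 28.67
position: [494.9, -306.3, 7.5]
tcp_rot: [[0.004, 0.203, 0.979], [0.006, 0.979, -0.203], [-1.0, 0.007, 0.003]]
ft_force: [0.5, 0.1, 0.3]
opening: 58.1
```

>>> carry_out(
  steps=[
    [[68,-0.015,0,0,0],[68,-0.04,0,0,0],[60,-0.08,0,0,0],[55,-0.12,0,0,0],[55,-0.15,0,0,0],[55,-0.15,0,0,0],[55,-0.15,0,0,0],[55,-0.15,0,0,0]],
  ],
)

```text
time: 29.33
position: [493.9, -306.9, 156.9]
tcp_rot: [[0.004, 0.203, 0.979], [0.007, 0.979, -0.203], [-1.0, 0.007, 0.002]]
ft_force: [-0.8, -0.5, -0.3]
opening: 47.1
```

```bash
python3 w.py 11 dial_gauge:3; python3 plan.py 580 110.2 150 1.03
```

```text
[[325.2, 0.0, 278.1], [0.0, 325.2, 207.6], [0.0, 0.0, 1.0]]
dial_gauge 0.64 [190. 278.] 3360 [ 4.93126e+02 -3.05733e+02  3.00000e+00 -2.14000e-01  9.65000e-01]
t 29.43 p [ 493.3 -306.4  155.8] yaw 1.366 j [-0.69  0.44 -0.22  0.91  0.01 -0.48] F [ 0.1 -0.1  0.1] open 46.7
shift [9.300e-03 4.255e-01 3.000e-04] turn 0.336 tilt [ 0.002  0.008 -1.   ]
```

>>> carry_out(
  steps=[
    [[55,0.005,0.21,0,0.168],[55,0.005,0.21,0,0.168],[55,0.005,0.21,0,0.168],[55,0.005,0.21,0,0.168],[55,0.005,0.21,0,0.168],[55,0.008,0.425,0,0.336],[55,0.008,0.425,0,0.336],[55,0.008,0.425,0,0.336],[55,0.008,0.425,0,0.336],[55,0.008,0.425,0,0.336]],
  ],
)

```text
time: 30.27
position: [575.6, 97.7, 149.6]
tcp_rot: [[-0.001, 0.515, 0.857], [0.008, 0.857, -0.515], [-1.0, 0.006, -0.005]]
ft_force: [1.1, -0.5, -0.3]
opening: 46.9
```

>>> carry_out(
  steps=[
    [[55,0,0.018,0.006,0],[55,0,0.018,0.006,0],[55,0,0.018,0.006,0],[55,0,0.018,0.006,0]],
  ],
)

```text
time: 30.6
position: [588.8, 109.5, 148.2]
tcp_rot: [[-0.004, 0.515, 0.857], [0.007, 0.857, -0.515], [-1.0, 0.004, -0.007]]
ft_force: [0.8, 0.1, 0.1]
opening: 47.1
```

```bash
python3 w.py 12 straight; python3 plan.py 580 110.2 4 1.03
```

```text
[[325.2, 0.0, 278.1], [0.0, 325.2, 207.6], [0.0, 0.0, 1.0]]
straight 0.75 [184. 272.] 1149 [579.801 110.076   0.      2.605   0.954]
straight 0.72 [323.  19.] 2812 [ 5.33087e+02 -2.73117e+02  0.00000e+00  2.76400e+00  1.80000e-01]
t 30.70 p [589.2 108.8 148.9] yaw 1.029 j [ 0.06  0.48 -0.18  0.92  0.01  0.6 ] F [0.1 0.3 0.3] open 46.9
shift [ 0.1449 -0.0043 -0.0076] turn -0.001 tilt [-0.003  0.008 -1.   ]
```

View pics/w_12.png

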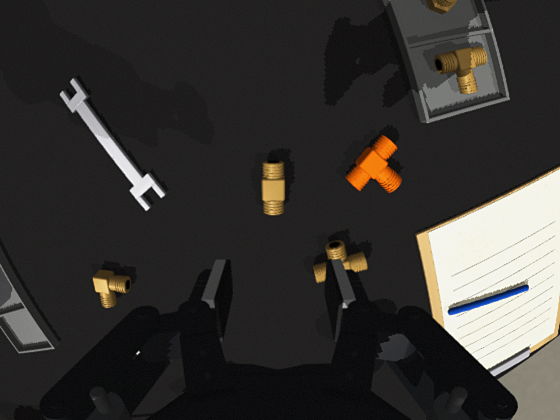

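The straight coupling is at (273,188), clear of the orange tee (375,163) and the cross (340,258).

>>> carry_out(
  steps=[
    [[55,0.03,-0.004,-0.008,0],[55,0.07,-0.004,-0.008,0],[55,0.105,-0.004,-0.008,0],[55,0.128,-0.004,-0.008,0],[55,0.138,-0.004,-0.008,0],[55,0.143,-0.004,-0.008,0],[55,0.145,-0.004,-0.008,0],[55,0.145,-0.004,-0.008,0]],
  ],
)

```text
time: 31.37
position: [580.8, 110.2, 5.0]
tcp_rot: [[-0.001, 0.517, 0.856], [0.008, 0.856, -0.517], [-1.0, 0.006, -0.005]]
ft_force: [1.0, 0.2, -0.5]
opening: 47.0
```

>>> carry_out(
  steps=[
    [[12,0,0,0,0],[12,0,0,0,0],[12,0,0,0,0],[12,0,0,0,0],[12,0,0,0,0],[12,0,0,0,0],[12,0,0,0,0],[12,0,0,0,0]],
  ],
  force=40,
)

```text
time: 32.03
position: [582.4, 110.2, 6.8]
tcp_rot: [[0.002, 0.517, 0.856], [0.008, 0.856, -0.517], [-1.0, 0.008, -0.002]]
ft_force: [0.6, -0.9, 6.8]
opening: 19.0
```

>>> carry_out(
  steps=[
    [[12,-0.02,0,0,0],[12,-0.05,0,0,0],[12,-0.08,0,0,0],[12,-0.1,0,0,0],[12,-0.1,0,0,0],[12,-0.1,0,0,0],[12,-0.1,0,0,0]],
  ],
)

```text
time: 32.62
position: [581.6, 109.5, 106.3]
tcp_rot: [[0.001, 0.517, 0.856], [0.007, 0.856, -0.517], [-1.0, 0.007, -0.003]]
ft_force: [-1.0, 0.0, -1.2]
opening: 18.6
```

```bash
python3 plan.py 568.2 -321.3 105 1.366
```

```text
t 32.62 p [581.6 109.5 106.3] yaw 1.028 j [ 0.06  0.51 -0.25  0.81  0.01  0.6 ] F [-1.   0.  -1.2] open 18.6
shift [-0.0019 -0.3758  0.2111] turn -0.338 tilt [ 0.001  0.007 -1.   ]
```

>>> carry_out(
  steps=[
    [[12,-0.002,-0.034,0.019,-0.04],[12,-0.002,-0.068,0.038,-0.08],[12,-0.002,-0.102,0.057,-0.12],[12,-0.002,-0.136,0.076,-0.16],[12,-0.002,-0.17,0.095,-0.2],[12,-0.002,-0.204,0.114,-0.24],[12,-0.002,-0.238,0.133,-0.28],[12,-0.002,-0.272,0.152,-0.31],[12,-0.002,-0.306,0.172,-0.338],[12,-0.002,-0.33,0.185,-0.338]],
  ],
)

```text
time: 33.45
position: [568.2, -271.6, 103.5]
tcp_rot: [[-0.001, 0.205, 0.979], [0.008, 0.979, -0.205], [-1.0, 0.008, -0.002]]
ft_force: [0.9, 0.8, -0.3]
opening: 18.7
```

```bash
python3 plan.py 568.2 -321.3 105 1.366
```

```text
t 33.45 p [ 568.2 -271.6  103.5] yaw 1.365 j [-0.57  0.58 -0.14  0.86  0.01 -0.36] F [ 0.9  0.8 -0.3] open 18.7
shift [-0.0019 -0.0486  0.0102] turn -0.001 tilt [-0.001  0.008 -1.   ]
```

>>> carry_out(
  steps=[
    [[12,-0.002,-0.03,0.006,0],[12,-0.002,-0.0485,0.01,0],[12,-0.002,-0.0485,0.01,0],[12,-0.002,-0.0485,0.01,0],[12,-0.002,-0.0485,0.01,0]],
  ],
)

```text
time: 33.87
position: [567.0, -319.9, 103.4]
tcp_rot: [[-0.003, 0.205, 0.979], [0.01, 0.979, -0.205], [-1.0, 0.009, -0.005]]
ft_force: [0.1, 0.1, -0.2]
opening: 19.3
```

```bash
python3 w.py 13 straight:99; python3 plan.py 568.2 -321.3 9 1.366
```

```text
[[325.2, 0.0, 278.1], [0.0, 325.2, 207.6], [0.0, 0.0, 1.0]]
straight 0.91 [272. 278.] 3622 [ 5.64345e+02 -3.19594e+02  9.90000e+01 -2.17000e-01  9.24000e-01]
t 33.97 p [ 567.7 -319.5  104.2] yaw 1.366 j [-0.63  0.62 -0.07  0.9   0.01 -0.42] F [ 0.6 -0.1 -1.1] open 18.6
shift [ 0.0952 -0.0025  0.0013] turn 0.000 tilt [-0.002  0.009 -1.   ]
```

View pics/w_13.png

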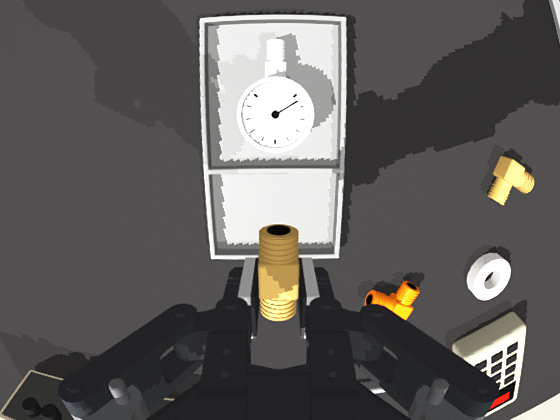

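The dial gauge sits in the big bay at (277,115), and the coupling is lined up with the small bay.

>>> carry_out(
  steps=[
    [[12,0.03,-0.0025,0.003,0],[12,0.06,-0.0025,0.003,0],[12,0.078,-0.0025,0.003,0],[12,0.086,-0.0025,0.003,0],[12,0.09,-0.0025,0.003,0],[12,0.092,-0.0025,0.003,0],[12,0.094,-0.0025,0.003,0],[12,0.094,-0.0025,0.003,0],[12,0.094,-0.0025,0.003,0]],
  ],
)

```text
time: 34.72
position: [570.6, -322.2, 11.4]
tcp_rot: [[-0.001, 0.203, 0.979], [0.008, 0.979, -0.203], [-1.0, 0.008, -0.002]]
ft_force: [-0.7, 0.3, -1.4]
opening: 19.0
```

>>> carry_out(
  steps=[
    [[12,0.001,0,0,0],[12,0.001,0,0,0],[12,0.001,0,0,0],[12,0.001,0,0,0]],
  ],
)

```text
time: 35.05
position: [570.7, -322.3, 10.7]
tcp_rot: [[-0.001, 0.203, 0.979], [0.008, 0.979, -0.203], [-1.0, 0.008, -0.002]]
ft_force: [-0.1, -0.2, -1.2]
opening: 18.8
```

>>> carry_out(
  steps=[
    [[12,0.001,0,0,0],[12,0.001,0,0,0],[12,0.001,0,0,0],[12,0.001,0,0,0]],
  ],
)

```text
time: 35.38
position: [570.8, -322.4, 9.9]
tcp_rot: [[-0.0, 0.203, 0.979], [0.008, 0.979, -0.203], [-1.0, 0.007, -0.002]]
ft_force: [-0.7, 0.5, 2.0]
opening: 18.7
```

>>> carry_out(
  steps=[
    [[12,0.001,0,0,0],[12,0.001,0,0,0],[12,0.001,0,0,0],[12,0.001,0,0,0]],
  ],
)

```text
time: 35.72
position: [570.8, -322.4, 9.9]
tcp_rot: [[-0.0, 0.203, 0.979], [0.007, 0.979, -0.203], [-1.0, 0.007, -0.002]]
ft_force: [-2.7, 1.4, 5.9]
opening: 18.8
```

>>> carry_out(
  steps=[
    [[28,0,0,0,0],[36,0,0,0,0],[42,0,0,0,0],[42,0,0,0,0],[42,0,0,0,0]],
  ],
)

```text
time: 36.13
position: [570.7, -322.3, 9.6]
tcp_rot: [[-0.0, 0.203, 0.979], [0.008, 0.979, -0.203], [-1.0, 0.007, -0.002]]
ft_force: [1.1, -0.4, -0.3]
opening: 35.9
```

>>> carry_out(
  steps=[
    [[42,-0.015,0,0,0],[42,-0.04,0,0,0],[42,-0.08,0,0,0],[42,-0.12,0,0,0],[42,-0.15,0,0,0],[42,-0.18,0,0,0],[42,-0.2,0,0,0],[42,-0.2,0,0,0],[42,-0.2,0,0,0]],
  ],
)

```text
time: 36.88
position: [571.6, -324.4, 211.0]
tcp_rot: [[0.002, 0.203, 0.979], [0.006, 0.979, -0.203], [-1.0, 0.006, 0.001]]
ft_force: [0.2, 0.4, -0.1]
opening: 35.4
```

```bash
python3 w.py 14 straight:3 dial_gauge:3; python3 - <<'E'
from h import *
f=grab("side");cv2.imwrite("pics/side1.png",cv2.resize(f["color"],(784,588),interpolation=cv2.INTER_CUBIC))
for t in("elbow","cross"):
    for d in r.masks_of(f,t)[:3]: print(t,d["p"],fit(t,[(f,d["mask"])]))
E
```

```text
[[325.2, 0.0, 278.1], [0.0, 325.2, 207.6], [0.0, 0.0, 1.0]]
straight 0.97 [177. 278.] 793 [ 5.68974e+02 -3.22209e+02  3.00000e+00 -2.05000e-01  9.28000e-01]
straight 0.41 [131. 275.] 13890 [ 5.32545e+02 -3.11078e+02  3.00000e+00  1.36700e+00  6.30000e-02]
dial_gauge 0.81 [100. 281.] 2334 [ 4.93180e+02 -3.06042e+02  3.00000e+00 -2.13000e-01  9.54000e-01]
elbow 0.7 [ 573.678 -107.044    0.      -0.574    0.8  ]
cross 0.67 [685.313 127.438   0.      1.324   0.898]
```

View pics/w_14.png

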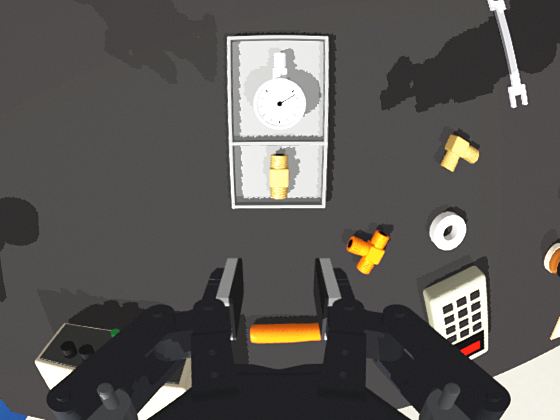

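View pics/side1.png

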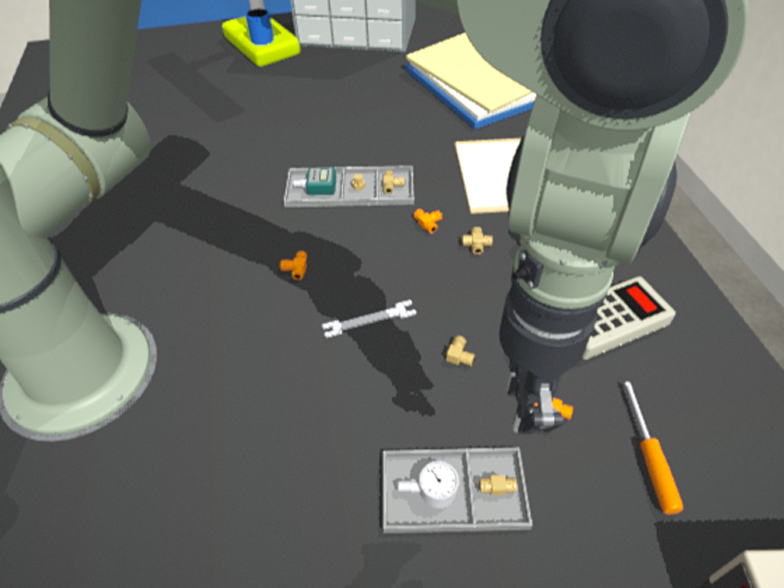

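All five items lie flat in their bays: two-bay tray dial (280,103) and straight (279,177) in the wrist view, three-bay tray filled in the side view. The elbow and cross have not moved, and the arm is clear.

```bash
python3 -c "
from cell import r
print(r.hand_in())"
```

```text
the job is handed in; nothing more can be done
None
```

Both kits are made up and handed in at about 37 s of robot time, against the 131 s limit. The three-bay tray holds the digital gauge, the plug (middle bay) and the brass tee (far bay). The two-bay tray holds the dial gauge and the straight coupling.

- **Placement:** the last wrist-camera fits put every item within about 2.5 mm of its planned spot, upright on the tray floor and aligned with the tray (the round plug needed no alignment). The pictures show nothing touching a rim.
- **Left alone:** the elbow and cross measure where they were at the start, to within about 2 mm. The orange look-alikes were not touched.
- **Forces:** the highest wrist force in any reading was about 8 N.
- **Disagreements:**
  - Measured tool positions shifted 1–4 mm while the arm settled, so I lowered each item until the force reading showed contact.
  - The plug's angle varied by about 0.1 rad between fits, which did not affect the grip on its flats.
  - A one-picture fit of the three-bay tray partly hidden by the held gauge was poor, so I used the fit from the top and side cameras.

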